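# Open up the table easel and hold its mast at the second stop

### The job

Set up the small table easel for a painting: swing its side leg, by the orange peg, out from the easel until it snaps over its detent and sits at the end of its swing; then take the black grip head on top of the mast so that its red button (on the same side as the leg) is squeezed fully in, and with the button in pull the mast straight up, past the first stop, to the second stop, which is the end of its travel. Finish while still holding it there, mast fully up and button squeezed (it sinks back if let go, so do not release it), and leave the painter's other things on the table undisturbed.

Things in the scene. Friction and masses are not known exactly. Their poses are not given: they have to be found in the camera images.
- easel: Table easel, fixed: wooden base 14 mm thick, x -110 to +60 mm, y -55 to +55 mm, a ledge 31 mm high on its front edge, a lug on its +y side for the leg's pivot; grey sleeve 34 x 34 mm with a steel collar 40 x 40 mm, top 150 mm above the table. Origin on the table under the mast's axis. z up, -x the easel's front (roughly towards the robot), +y the leg's side.
- leg (a joint): Angle of the side leg (rad). 0 = stowed, along the easel's -x beside the base; grows as it swings level, clockwise from above, out to the easel's +y. Starts at 0 to 0.35. From about 1.2 a spring detent resists (2 to 4 N at the peg), its peak is at 1.40; beyond, the leg is snapped to its end stop at 1.57 and is seated. Light friction otherwise: it stays where it is left.
- leg_hinge (a point): Point on the leg's upright pivot axis, level with point leg_peg, 48 mm above the table, at easel x = -30 mm, y = +70 mm.
- leg_peg (a point): Grip point on the upright orange peg at the leg's free end, 110 mm from the pivot axis, 48 mm above the table. The peg is round, 18 mm in diameter, from the leg bar (18 mm wide, its top 20 mm above the table) up to 68 mm; it can be pinched from above along any line and may turn between the fingers. The point turns with the leg: its -x axis points from pivot to peg.
- mast (a joint): Pull-out of the mast, straight up (m): 0 = down (start), first stop 0.060, second stop = end of travel 0.120. A latch blocks it at 0 and at the first stop unless the red button is in by more than 3 mm. With the button in, weight and a return spring pull it down with 6 to 10 N; let go, it sinks to just above the first stop. Two yellow bands come out of the collar at the two stops.
- head (a point): Black grip head on top of the mast, 34 mm along x, 30 mm along y, 48 mm tall; this point is the centre of its underside, on the mast's axis, axes parallel to the easel's. With the mast down its underside is 151 mm, its top 199 mm above the table. The red button stands out of its +y face. A steel jaw 22 mm wide reaches out of its lower front to x = -48 mm.
- grip (a point): Point on the mast's axis in the grip head at the height of the button's centre, 20 mm below the head's top (179 mm above the table with the mast down). Fingers closing here from above along the head's y axis squeeze the button: 36 mm over head and button, 30 mm with the button in. Axes parallel to the easel's.
- button (a joint): Travel (m) of the red button, a round cap 20 mm in diameter on the head's +y face, sliding level into the head along -y: 0 = out, 6 mm proud; 0.006 = fully in, flush. Its spring takes 2 N to start and 5 N fully in; it springs out when let go.
- jar_red: Loose paint jar with a red cap, 52 mm in diameter, 55 mm tall; origin at the centre of its underside. Leave alone.
- jar_blue: The same with a blue cap. Leave alone.
- jar_orange: The same with an orange cap. Leave alone.
- thinner: Loose green bottle with a yellow cap, 64 mm in diameter, 190 mm tall; origin at the centre of its underside. Leave alone.
- panel: Loose black lacquer panel with a painted flower, 100 x 130 x 6 mm, lying flat; origin at the centre of its underside. Leave alone.
- lid_red: Loose red jar lid, 72 mm in diameter, 12 mm high, lying flat; origin at the centre of its underside. Leave alone.
- brush: Loose paint brush 190 mm long, lying along its x axis. Leave alone.

How it is judged (in metres and radians):
On the way, in this order (a step that is already met when the one before it is completed fails the run):
1. the side leg is swung out past its detent and seated, with the mast still down (value of joint leg above 1.48 rad and value of joint mast below 0.01 m), for 0.2 s.
2. the grip head is held by the fingers with the button squeezed in (contact force between the fingers and easel above 3 N and value of joint button above 0.004 m and value of joint mast below 0.05 m), for 0.1 s.
3. the mast is pulled up to its second stop (value of joint mast above 0.112 m and contact force between the fingers and easel above 3 N), for 0.3 s.
At the end, for the whole second after the job is handed in: The leg is seated (joint leg above 1.48 rad), the mast is at its second stop (joint mast above 0.112 m) and at rest (under 0.02 m/s), held there by the fingers (over 3 N on the grip head) with the button in (over 4 mm), through the last second; every loose thing is within 40 mm of its start (all of step 3 and value of joint leg above 1.48 rad and velocity of joint mast between -0.02 and 0.02 m/s and value of joint button above 0.004 m and distance of each of jar_red, jar_blue, jar_orange, thinner, panel, lid_red, brush from where it was at the start of the episode below 0.04 m); the arm keeps its last pose, push and grip.
It fails at once if one of the painter's other things is pushed about (more than 40 mm) or tipped over (distance of any of jar_red, jar_blue, jar_orange, thinner, panel, lid_red, brush from where it was at the start of the episode above 0.04 m or angle between any of jar_red, jar_blue, jar_orange, thinner, panel, lid_red's own z axis and vertical above 0.5 rad).
It also fails if it takes over 48 s, if anything falls off the work surface, if the arm or the gripper's body presses on something with over 40 N, if the wrist force passes 120 N, or if a joint passes its speed limit or range.

### The arm

A 7-joint arm with a two-finger parallel gripper is mounted at the origin on the work surface. World frame = base frame: x ahead of the robot, y to its left, z up, the work surface at z = 0. Lengths are in m, angles in degrees, forces in N, time in s.
With the tool pointing down it reaches from about 0.35 to 0.9 m from the base axis. Payload 19.9 kg.
Tool frame: the origin (TCP) lies midway between the tips of the shut fingers; the grasp point (between the pads) lies 19 mm behind it (bot.tcp_to_grasp is the distance from the TCP to the grasp point, in m); z points along the fingers, y is the line along which they close (so a half turn about z gives the same grasp; the last joint's range is limited). The gripper opens to 94 mm and grips with 3 to 60 N. Pads are 16 mm wide; open, the fingers measure 119 mm over their backs; the gripper's body (75 mm by 177 mm) begins 78 mm behind the grasp point.
Start: joints at [62.71, 23.915, -0.59, 92.452, 0.269, 63.638, -3.037], TCP at [0.263, -0.567, 0.205] pointing down, gripper open.
Joint ranges: [-161.28, 161.28], [-22.2, 115.67], [-73.04, 71.86], [3.21, 147.25], [-68.34, 248.33], [10.77, 114.83], [-161.83, 161.83]. Speed limits (degrees/s): [108.29, 108.29, 136.94, 136.94, 172.46, 172.46, 172.46].

### API

Orientations are given as a 3x3 rotation matrix whose columns are the frame's x, y, z axes.
In Python, from plant import bot gives the robot as it stands. The module is installed in compiled form; this text tells all that it offers. Calls block until the motion is done:
- bot.move_pose(position, orientation): joint-space move of the TCP to a pose.
- bot.move_linear(position, orientation=None, max_speed=0.15): straight line of the TCP; orientation=None keeps the orientation; max_speed is the mean speed in m/s.
- bot.goto_joints(angles): joint-space move.
- bot.set_gripper(opening, grip_force=None): finger opening in m; grip_force is the grip in N (None keeps the last); returns when the fingers have stopped.
- bot.sleep(seconds).
- bot.ik(position, orientation): joint angles nearest the present ones, or None.
- bot.read_state(): the state.
- bot.grab_frame(name): name is "side" or "top" or "wrist"; returns a dict with "image" (480x640x3 uint8, red, green, blue), "K" (3x3 intrinsics, pixels), "eye" and "orientation" of the camera in the world. Camera axes: x right, y up, looking along -z (the intrinsics and any distortion apply to the point x, -y, -z); pixel columns grow to the right and rows downward; lengths in m; the calibration is good to about 2 mm. A picture is of the moment at which its call begins. There is no depth.
A pose or a line that the arm cannot do raises bot.MotionError and nothing moves.
- bot.close_job(): hands the job in; it is judged then, once.
Trained networks look in a picture, given as the dict that the camera call returned (one of the last four; its "shot" number tells which), for a name from the list of things; names that differ only in an ending like _2 or _b are one class to them, and where a whole thing is asked for, a point or a joint stands for the part that bears it (a point fixed in the world has none). Each returns a list of dicts, best first, with "p" (0 to 1); they miss things now and then, are a little off and sometimes report something else, mostly with a low value. They report only what shows in the picture. A call takes as long as a camera call.
- bot.regions_of(picture, name): "region" (480x640 bool, what is visible of it) and "xy" ([column, row] in pixels, amid what is visible of it).
The state is a dict: "time_s": time; "joint_pos": joint angles; "qvel": joint speeds; "tau": joint torques, N m; "position": TCP position; "ee_rot": TCP orientation; "wrist_force": force on the tool from outside, world axes, zero at the start; "ft_torque": the same for the moment, N m; "gripper_width": finger opening in m; "finger_force": force on a finger pad.
Only numpy, scipy, OpenCV 4.12 (cv2) and the standard library are available. Lean on these libraries where they do the work, as an engineer would, in place of code of your own. Each camera call takes 0.05 s, during which the arm holds its last target. There are 200 camera calls.

## Working session

There is one attempt and no reset: what is moved stays moved. The work goes in short steps, each a Python script; the robot and the scene stay as the last script left them, time stands still between calls to the robot, and variables do not carry over. Pictures are saved under pics/ and viewed, at most 10 in all, crops included, and the job is handed in when it is done.

```bash
mkdir -p pics; cat > h.py <<'E'
import numpy as np, cv2
from plant import bot
def save(f,n): cv2.imwrite(f'pics/{n}.png',f['image'][:,:,::-1])
def ray(f,uv):
    K=np.array(f['K']);p=np.linalg.inv(K)@[uv[0],uv[1],1]
    d=np.array(f['orientation'])@[p[0],-p[1],-1]; return np.array(f['eye']),d
def atz(f,uv,z):
    e,d=ray(f,uv); return e+d*(z-e[2])/d[2]
def proj(f,P):
    c=np.array(f['orientation']).T@(np.array(P)-f['eye']); q=np.array(f['K'])@[c[0],-c[1],-c[2]]; return q[:2]/q[2]
E
python3 - <<'E'
from h import *
fs={}
for n in ('top','side'):
    f=bot.grab_frame(n); save(f,n+'1'); print(n,f.keys(),np.round(f['eye'],3))
    for t in ('easel','leg_peg','head','button','leg'):
        for r in bot.regions_of(f,t)[:2]: print(t,round(r['p'],2),r['xy'],r['region'].sum(),np.round(atz(f,r['xy'],{'leg_peg':.06,'head':.199,'button':.179}.get(t,.02)),3))
E
```

```text
top dict_keys(['image', 'K', 'eye', 'orientation', 'shot']) [ 0.415 -0.01   1.189]
easel 0.97 [322.3, 208.4] 3254 [ 0.594 -0.008  0.02 ]
leg_peg 0.62 [303.6, 232.2] 357 [0.528 0.039 0.06 ]
head 0.57 [321.4, 186.4] 402 [ 0.616 -0.007  0.199]
head 0.35 [457.2, 266.9] 389 [ 0.436 -0.301  0.199]
leg 0.87 [301.7, 234.8] 447 [0.526 0.046 0.02 ]
leg 0.21 [321.9, 190.2] 455 [ 0.642 -0.008  0.02 ]
side dict_keys(['image', 'K', 'eye', 'orientation', 'shot']) [0.036 0.889 0.722]
leg_peg 0.84 [323.0, 295.5] 581 [0.469 0.084 0.06 ]
leg_peg 0.46 [429.8, 258.8] 1225 [ 0.315 -0.15   0.06 ]
head 0.56 [283.8, 217.5] 598 [0.579 0.044 0.199]
button 0.43 [276.6, 213.6] 48 [0.624 0.003 0.179]
leg 0.97 [319.5, 297.0] 636 [0.499 0.044 0.02 ]
```

View pics/top1.png

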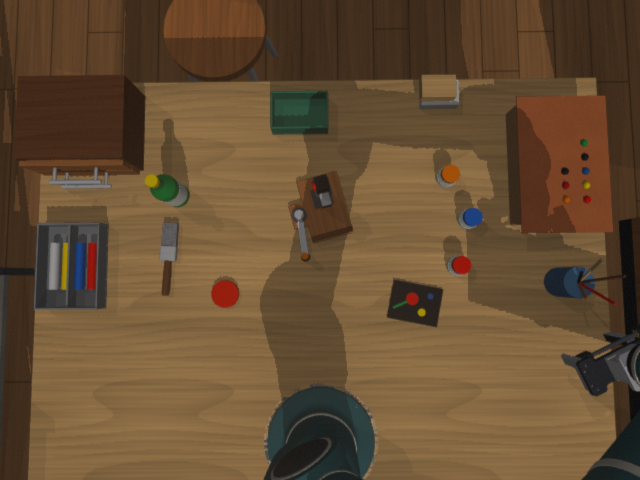

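View pics/side1.png

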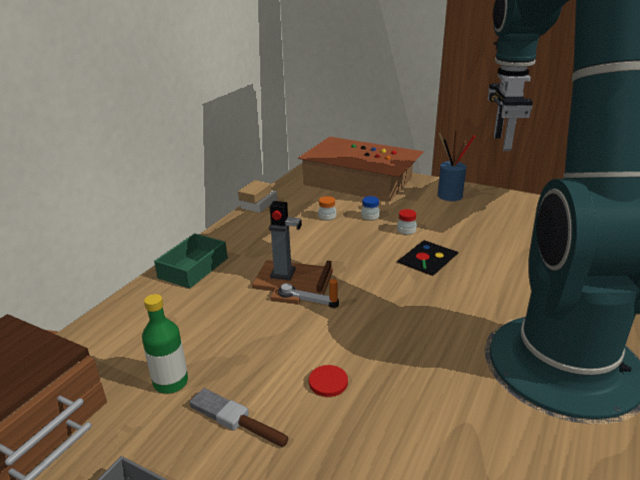

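The top view shows the leg pivot at about (299,214), the peg top at (305,257) and the head at (321,185). The base is yawed about 16°. In the side view the button faces the camera at (277,214) and the peg is at (333,290). Next I'll take a close look with the wrist camera.

```bash
python3 - <<'E'
from h import *
f=bot.grab_frame('top')
for n,uv,z in (('peg',(305,257),.068),('piv',(299,214),.03),('FR',(352,231),.031),('BR',(335,172),.014),('head',(321,184),.199)): print(n,np.round(atz(f,uv,z),3))
s=bot.read_state(); print(np.round(s['ee_rot'],3))
R0=np.array(s['ee_rot'])
p=np.array(s['position']); bot.move_linear([p[0],p[1],.42],max_speed=.3)
y=np.radians(16); c,sn=np.cos(y),np.sin(y)
best=None
for k in (1,-1):
    R=np.array([[c*k,sn*k,0],[sn*k,-c*k,0],[0,0,-1]]).T
    R=np.column_stack([[c*k,sn*k,0],[sn*k,-c*k,0],[0,0,-1]])
    q=bot.ik([.5,.0,.42],R); print(k,q)
    if q is not None and (best is None or abs(q[6])<abs(best[1][6])): best=(R,q)
bot.move_pose([.5,.0,.42],best[0])
f=bot.grab_frame('wrist'); save(f,'w1'); print(np.round(f['eye'],3),bot.read_state()['time_s'])
for t in ('leg_peg','head','button','leg'):
    for r in bot.regions_of(f,t)[:1]: print(t,round(r['p'],2),r['xy'],r['region'].sum())
E
```

```text
peg [0.466 0.035 0.068]
piv [0.579 0.052 0.03 ]
FR [ 0.534 -0.084  0.031]
BR [ 0.692 -0.042  0.014]
head [ 0.621 -0.006  0.199]
[[ 0.907  0.421 -0.   ]
 [ 0.421 -0.907  0.   ]
 [-0.    -0.    -1.   ]]
1 [ 29.07382217   5.17888179 -35.19301515  89.96061688   2.99004516
  85.80898692 -80.22759646]
-1 [ 32.4447455    5.49631286 -38.95910321  89.87189738   3.4617423
  85.85656044  99.36424499]
[0.58  0.021 0.599] 3.7667
leg_peg 0.69 [291.0, 159.3] 1158
head 0.62 [351.3, 105.0] 1754
button 0.55 [335.6, 97.7] 121
leg 0.67 [288.4, 155.8] 1148
```

View pics/w1.png

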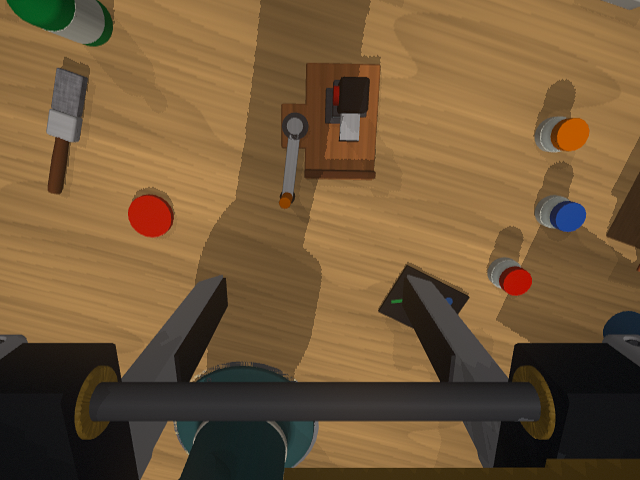

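The wrist view shows the peg top at (286,200), the pivot at (294,125) and the head top at about (354,93). The base back corners are (307,64) and (380,66), with the front ledge at row 171. I'll fit the easel pose to these.

```bash
python3 - <<'E'
from h import *
from scipy.optimize import least_squares
f=bot.grab_frame('wrist'); 
def E(x,p): c,s=np.cos(x[2]),np.sin(x[2]); return np.array([x[0]+c*p[0]-s*p[1],x[1]+s*p[0]+c*p[1],p[2]])
obs=[((.06,.055,.014),(307,64)),((.06,-.055,.014),(380,66)),((-.11,.055,.031),(305,171)),((-.11,-.055,.031),(375,171)),((-.03,.07,.025),(294,125)),((0,0,.199),(354,93))]
pk=lambda a,z=.068:(-.03-.11*np.cos(a),.07+.11*np.sin(a),z)
def res(x): return np.concatenate([proj(f,E(x,p))-uv for p,uv in obs]+[proj(f,E(x,pk(x[3])))-(286,200.)])
r=least_squares(res,[.62,0,.28,.1],loss='soft_l1'); print(np.round(r.x,4),np.round(res(r.x).reshape(-1,2),1))
t=bot.grab_frame('top'); print([np.round(proj(t,E(r.x,p)),0) for p,_ in obs]+[proj(t,E(r.x,pk(r.x[3])))])
np.save('fit.npy',r.x)
im=cv2.resize(f['image'][50:220,250:410],None,fx=3.5,fy=3.5,interpolation=2); cv2.imwrite('pics/w2.png',im[:,:,::-1])
E
```

```text
[ 0.6273 -0.0064  0.2583  0.0909] [[-1.4 -3.3]
 [ 0.9 -3.6]
 [-1.2  8.2]
 [-0.1  9.7]
 [ 0.6 -0.1]
 [ 0.4 -0.4]
 [-0.1  2.2]]
[array([295., 180.]), array([336., 169.]), array([312., 242.]), array([353., 230.]), array([298., 214.]), array([321., 181.]), array([305.03287824, 254.56871043])]
```

View pics/w2.png

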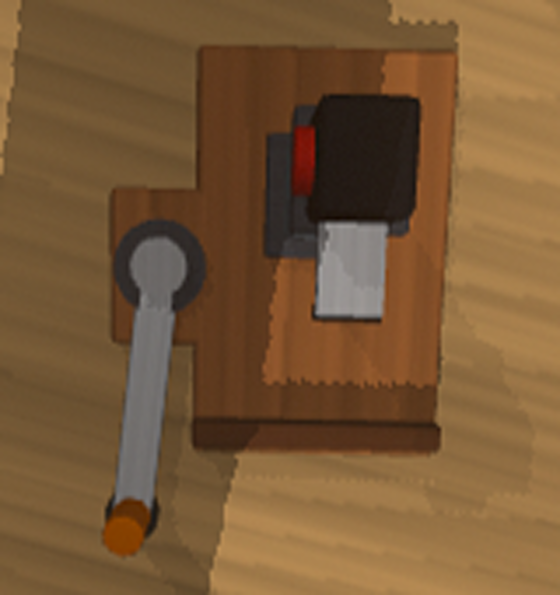

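```bash
cat >> h.py <<'E'
def E(x,p): c,s=np.cos(x[2]),np.sin(x[2]); return np.array([x[0]+c*p[0]-s*p[1],x[1]+s*p[0]+c*p[1],p[2]])
pk=lambda a,z=.068:(-.03-.11*np.cos(a),.07+.11*np.sin(a),z)
def Rd(y,k=1): # tool down, closing line at yaw y-90deg
    c,s=k*np.cos(y),k*np.sin(y); return np.column_stack([[c,s,0],[s,-c,0],[0,0,-1]])
def st(t=''):
    s=bot.read_state(); print(t,round(s['time_s'],2),'p',np.round(s['position'],4),'F',np.round(s['wrist_force'],1),'w',round(s['gripper_width'],4),'ff',np.round(s['finger_force'],1)); return s
E
python3 - <<'E'
from h import *
from scipy.optimize import least_squares
f=bot.grab_frame('wrist')
obs=[((.06,.055,.014),(307,63.5)),((.06,-.055,.014),(380,65)),((-.11,.055,.031),(305,179)),((-.11,-.055,.031),(375.5,179)),((-.03,.07,.025),(294.5,125.5))]
def res(x): return np.concatenate([proj(f,E(x,p))-uv for p,uv in obs]+[proj(f,E(x,pk(x[3])))-(286,202.3)])
r=least_squares(res,[.62,0,.28,.1],loss='soft_l1'); x=r.x; print(np.round(x,4),np.round(res(x).reshape(-1,2),1))
np.save('fit.npy',x)
q0=bot.read_state()['joint_pos'];print(np.round(q0,1))
for a in (x[3],.8,1.6):
    P=E(x,pk(a,.031)); q=bot.ik(P,Rd(x[2]-a,-1 if q0[6]>0 else 1)); print(a,P,None if q is None else np.round(q,1))
for k in (1,-1): print(k,[np.round(bot.ik(E(x,(0,0,z)),Rd(x[2],k)),1) for z in (.16,.285)])
E
```

```text
[ 0.6267 -0.007   0.2621  0.1001] [[-1.1 -2. ]
 [ 1.1 -2.1]
 [-0.5  0.8]
 [ 0.   2.1]
 [ 0.6  0.1]
 [-0.1  0.5]]
[ 29.1   5.2 -35.2  90.    3.   85.8 -80.2]
0.10010330901365207 [0.47100098 0.03512095 0.031     ] [  22.9   28.2  -36.8  120.3   26.3   39.5 -112.1]
0.8 [0.48509088 0.1092201  0.031     ] [  12.1   29.7  -34.4  117.    25.4   40.7 -159.2]
1.6 [0.55416746 0.15989676 0.031     ] [ -49.8   38.7   40.9  107.7  -34.3   46.6 -157.2]
1 [array([ 22. ,  30.2, -33.2,  93.8,  18.3,  61.4, -91.4]), array([ 23.8,  24.3, -35.8,  85.6,  14.5,  74.7, -88.4])]
-1 [array([ 34.8,  36.7, -53.3,  93.4,  31.6,  66.2,  78.7]), array([ 35.9,  29.9, -55.4,  85.2,  24.8,  77.9,  83.9])]
```

```bash
python3 - <<'E'
from h import *
x=np.load('fit.npy'); a0=x[3]; R=Rd(x[2]-.5)
P=E(x,pk(a0,.031))
bot.set_gripper(.06)
bot.move_pose(P+[0,0,.12],R); st('above')
f=bot.grab_frame('wrist'); save(f,'w3'); print(proj(f,E(x,pk(a0))))
rr=bot.regions_of(f,'leg_peg'); print([(r['p'],r['xy']) for r in rr[:2]])
for a in np.linspace(a0,1.6,9): print(np.round(bot.ik(E(x,pk(a,.031)),R),0))
E
```

```text
above 5.88 p [0.472 0.035 0.152] F [ 0.8 -0.4  0.8] w 0.0601 ff 0.0
[314.85096761 246.93631348]
[(0.88, [287.0, 170.1])]
[  18.   27.  -31.  120.   22.   38. -131.]
[  16.   27.  -31.  120.   22.   38. -134.]
[  14.   27.  -32.  120.   23.   39. -137.]
[  12.   28.  -32.  118.   23.   40. -139.]
[  10.   30.  -33.  116.   24.   41. -141.]
[   9.   31.  -33.  114.   25.   42. -143.]
[   8.   33.  -33.  112.   26.   43. -144.]
[   7.   34.  -34.  109.   26.   45. -145.]
[   7.   36.  -34.  106.   27.   46. -145.]
```

View pics/w3.png

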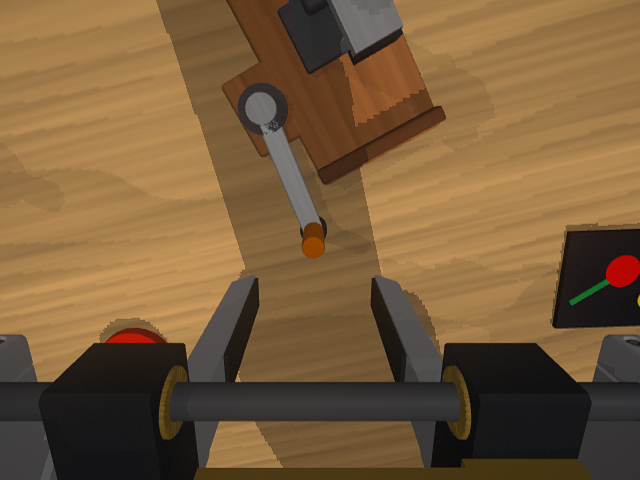

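The peg top is at (313,247), predicted (315,247), so the fit holds to about 1 mm. Now I'll grasp it and swing.

```bash
python3 - <<'E'
from h import *
x=np.load('fit.npy'); a0=x[3]; R=Rd(x[2]-.5)
bot.move_linear(E(x,pk(a0,.031)),R,max_speed=.12)
bot.set_gripper(0.0,25); st('grip')
for a in np.linspace(a0,1.61,9)[1:]:
    bot.move_linear(E(x,pk(a,.031)),R,max_speed=.12); st(f'{a:.2f}')
bot.sleep(.3); st('end')
E
```

```text
grip 7.86 p [0.4711 0.0351 0.031 ] F [0.2 0.6 0.5] w 0.0176 ff 25.0
0.29 8.18 p [0.4687 0.056  0.0308] F [-7.2  0.6  7.2] w 0.0177 ff 25.0
0.48 8.51 p [0.4712 0.0763 0.0307] F [-8.7  2.2  5.2] w 0.0173 ff 25.0
0.67 8.83 p [0.4778 0.0959 0.0307] F [-6.4  4.1  1.5] w 0.0176 ff 25.0
0.86 9.16 p [0.4879 0.1139 0.0307] F [-4.4  3.7 -1.2] w 0.0178 ff 25.0
1.04 9.48 p [0.5011 0.1297 0.0308] F [-3.2  3.4 -3.6] w 0.0172 ff 25.0
1.23 9.81 p [0.5171 0.143  0.0308] F [-1.6  1.7 -4.6] w 0.017 ff 25.0
1.42 10.13 p [0.5353 0.153  0.0309] F [-1.8  0.3 -5. ] w 0.0177 ff 25.0
1.61 10.46 p [0.5539 0.1584 0.0308] F [-8.6 -6.6  2.6] w 0.0176 ff 25.0
end 10.76 p [0.5539 0.1584 0.0308] F [-7.9 -5.   1.3] w 0.0174 ff 25.0
```

```bash
python3 - <<'E'
from h import *
x=np.load('fit.npy'); R=Rd(x[2])
bot.set_gripper(.05); p=np.array(bot.read_state()['position'])
bot.move_linear([p[0],p[1],.33],max_speed=.25)
bot.set_gripper(.07)
bot.move_pose(E(x,(-.06,0,.33)),R); s=st('view'); print(np.round(s['joint_pos'],0))
f=bot.grab_frame('wrist'); save(f,'w4')
for n in ('head','button','leg_peg'): print(n,[(round(r['p'],2),r['xy']) for r in bot.regions_of(f,n)[:1]])
for p in ((-.017,.015,.199),(-.017,-.015,.199),(.017,.015,.199),(.017,-.015,.199),(0,.021,.179),pk(1.57)): print(p,np.round(proj(f,E(x,p)),1))
E
```

```text
view 14.15 p [ 0.5687 -0.0214  0.3301] F [ 0.2  0.3 -0. ] w 0.07 ff 0.0
[ 28.  16. -36.  90.  10.  77. -84.]
head []
button [(0.66, [295.9, 158.9])]
leg_peg [(0.85, [216.3, 176.7])]
(-0.017, 0.015, 0.199) [297.8 180.7]
(-0.017, -0.015, 0.199) [333.3 180.7]
(0.017, 0.015, 0.199) [297.3 139. ]
(0.017, -0.015, 0.199) [333.9 139. ]
(0, 0.021, 0.179) [291.8 158.5]
(np.float64(-0.030087595938180656), np.float64(0.17999996512250183), 0.068) [165.3 177.6]
```

View pics/w4.png

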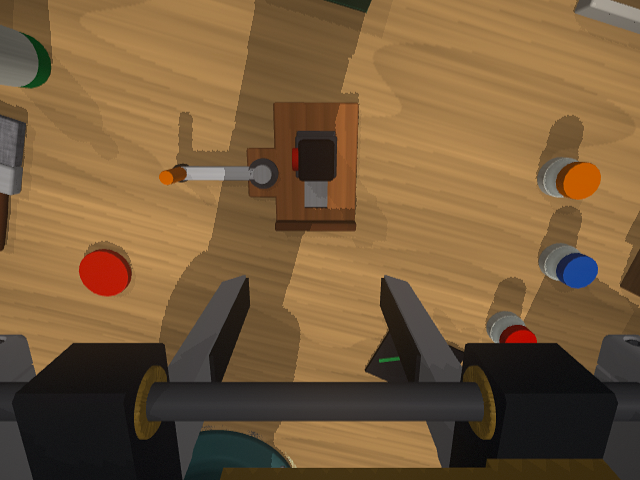

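The peg at (166,177) matches a seated leg (165,178). The head top spans columns 300–336, about 2 mm towards -y of the fit, so I'll correct for that and grip.

```bash
python3 - <<'E'
from h import *
x=np.load('fit.npy'); R=Rd(x[2]); G=lambda z:E(x,(0,-.002,z))
bot.move_pose(G(.26),R)
bot.move_linear(G(.160),R,max_speed=.1); st('down')
bot.set_gripper(0.0,35); bot.sleep(.4); s=st('grip')
u=np.array(Rd(x[2]))[:,1]; print('F along closing',s['wrist_force']@u)
if abs(s['gripper_width']-.030)<.0015:
    for d in (.03,.06,.09,.115):
        bot.move_linear(G(.160+d),R,max_speed=.06); st(d)
E
```

```text
down 15.96 p [ 0.6275 -0.0088  0.1607] F [-1.  -0.1 -0.6] w 0.0701 ff 0.0
grip 17.06 p [ 0.6268 -0.007   0.1601] F [-4.8 10.   2.5] w 0.0295 ff 35.0
F along closing -10.857905604802754
0.03 17.71 p [ 0.6267 -0.007   0.1895] F [ 0.3 10.4 -6.8] w 0.0296 ff 35.0
0.06 18.36 p [ 0.6267 -0.007   0.2194] F [ 0.5 10.4 -8.2] w 0.0299 ff 35.0
0.09 19.01 p [ 0.6267 -0.007   0.2494] F [ 1.3 10.  -7.7] w 0.0294 ff 35.0
0.115 19.57 p [ 0.6267 -0.007   0.2743] F [-0.2 10.3 -9.4] w 0.0299 ff 35.0
```

The mast came up past the first stop with the expected ~8 N load. I'll take it to the end stop and check.

```bash
python3 - <<'E'
from h import *
x=np.load('fit.npy'); R=Rd(x[2]); G=lambda z:E(x,(0,-.002,z))
for d in (.118,.120,.121,.122):
    bot.move_linear(G(.160+d),R,max_speed=.03); s=st(d)
    if s['wrist_force'][2]<-18: break
bot.sleep(.8); st('hold')
f=bot.grab_frame('side'); cv2.imwrite('pics/s2.png',cv2.resize(f['image'][140:340,180:440],None,fx=3,fy=3)[:,:,::-1])
E
```

```text
0.118 19.82 p [ 0.6267 -0.007   0.2773] F [-0.8 10.4 -8.9] w 0.03 ff 35.0
0.12 20.07 p [ 0.6267 -0.007   0.2792] F [ 0.6 10.6 -8.6] w 0.0296 ff 35.0
0.121 20.32 p [ 0.6267 -0.007   0.2802] F [-0.   9.8 -8.6] w 0.03 ff 35.0
0.122 20.57 p [ 0.6266 -0.007   0.2803] F [  4.8  11.1 -19.1] w 0.0299 ff 35.0
hold 21.38 p [ 0.6266 -0.007   0.2802] F [  5.8  10.2 -18.8] w 0.03 ff 35.0
```

View pics/s2.png

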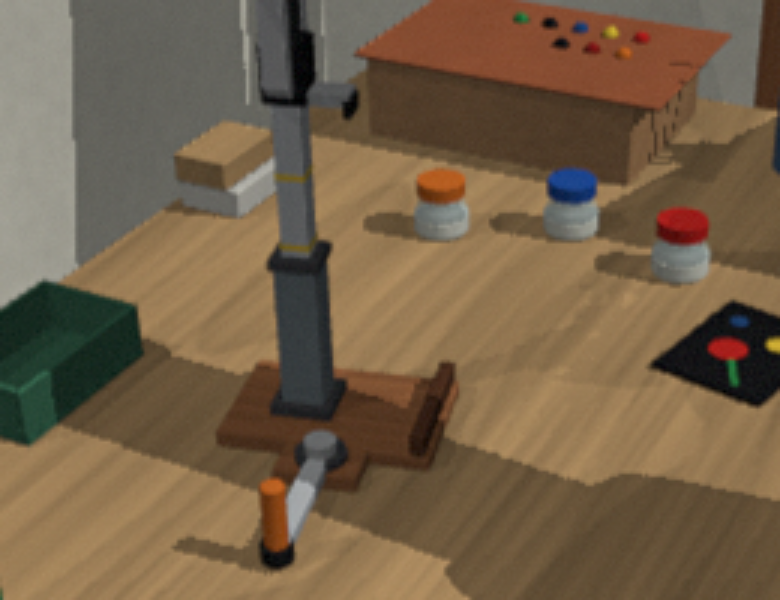

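Both yellow bands are out of the collar (crop (290,178) and (297,248)), the leg is out, and the force step at the end shows the stop has been reached.

```bash
python3 -c "
from plant import bot
print(bot.close_job())"
```

```text
the job is handed in; nothing more can be done
None
```

I handed the job in with the leg swung out to its end stop, the mast pulled up to its second stop, the gripper still holding the head with the button squeezed in, and nothing else on the table touched; it gave no pass/fail verdict.

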